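# Put the last chisel away in its case and press it home

## Robot

A 7-joint arm with a two-finger parallel gripper is mounted at the origin on the work surface. World frame = base frame: x ahead of the robot, y to its left, z up, the work surface at z = 0. Lengths are in m, angles in rad, forces in N, time in s.
With the tool pointing down it reaches from about 0.425 to 0.875 m from the base axis. Payload 9.9 kg.
Tool frame: the origin (TCP) lies midway between the tips of the shut fingers; the grasp point (between the pads) lies 19 mm behind it; z points along the fingers, y is the direction in which the jaws open and shut (so a half turn about z gives the same grasp; the last joint's range is limited). The gripper opens to 85 mm and grips with 20 to 120 N. Pads are 22 mm wide; open, the fingers measure 114 mm over their backs; the gripper's body (76 mm by 85 mm) begins 54 mm behind the grasp point. The pads swing forward as they close: fully open they stand 13 mm farther back than shut.
Start: joints at [-1.279, 0.576, 0.025, 1.437, -0.015, 1.129, -0.057], TCP at [0.248, 0.628, 0.231] pointing down, gripper open.
Joint ranges: [-2.76, 2.76], [-0.34, 2.15], [-1.52, 1.57], [0.19, 2.46], [-1.09, 4.23], [0.17, 1.99], [-2.82, 2.82]. Speed limits (rad/s): [2.22, 2.22, 3.01, 3.01, 3.14, 3.14, 3.14].

## Interface

Orientations are given as a rotation vector (axis times angle).
In Python, from rig import * gives the robot as it stands. Calls block until the motion is done:
- reach(position, orientation): joint-space move of the TCP to a pose.
- move_l(position, velocity=0.15, rot=None): straight line of the TCP; rot=None keeps the orientation; velocity is the mean speed in m/s.
- move_j(angles): joint-space move.
- gripper_to(opening): finger opening in m; the grip force is fixed at half the most; returns when the fingers have stopped.
- wait(seconds).
- solve_ik(position, orientation): joint angles nearest the present ones, or None.
- read_camera(name): name is "side" or "top"; returns (picture, depth): 400x640x3 uint8, blue, green, red; 400x640 float32, m along the optical axis (not along the pixel's ray), 0 where there is no reading.
- calibration(name): a dict with "mtx" (3x3 intrinsics, pixels), "R" (3x3) and "t" (3): a world point X has camera coordinates R X + t. Camera axes: x right, y down, z forward; pixel columns grow to the right and rows downward; lengths in m; the calibration is good to about 2 mm. A picture is of the moment at which its call begins. calibration takes no time and is no camera call.
A pose or a line that the arm cannot do raises PlanningError and nothing moves.
- finish_job(): hands the job in, once; it reports no verdict.
Readings, each from a call of its own:
- current_time(): time.
- current_joint_positions(): joint angles.
- current_qd(): joint speeds.
- current_joint_torque(): joint torques, N m.
- current_position(): TCP position.
- current_tool_rot(): TCP orientation.
- current_force(): force on the tool from outside, world axes, zero at the start.
- current_moment(): the same for the moment, N m.
- current_width(): finger opening in m.
Only numpy, scipy, OpenCV 4.12 (cv2) and the standard library are available. Lean on these libraries where they do the work, as an engineer would, in place of code of your own. Each camera call takes 0.05 s, during which the arm holds its last target.

## Task

Lay the loose chisel in the empty bay of the chisel case, butt towards the hinge, and press it down, with the lid still open, until both pairs of clips have taken its handle and it lies fully home. Then close the lid and press it fully shut. Press firmly but do not ram anything, and leave the other things on the bench where they are.

Things in the scene. Friction and masses are not known exactly. Their poses are not given: they have to be found in the camera images.
- chisel: Loose chisel lying flat on the bench, 200 mm long, 0.15-0.3 kg. Origin on its axis at mid-handle, 13 mm above the bench; x axis towards the butt. Round wooden handle 26 mm across, x -52 to +52; square steel collar 26 mm to -62; bare blade 20 mm wide, 5 mm thick, tip at -148. Balances near x = -30.
- case: Open chisel case, fixed: dark tray 240 mm (x) by 200 mm (y), rim 46 mm high, walls 8 mm, inner floor 18 mm above the bench. Origin: centre of the underside; x points to the hinge side (the robot's left), z up. Bays along x at y -69, -23, 23, 69 mm, chisels head to tail; the -23 bay is empty, beside it handles (44 mm high) at the front (the side away from the hinge), only blades at the hinge side.
- bay (a point): Empty bay: where the chisel's origin is when fully home, 31 mm above the bench; axes as the case's. Chisel x along bay x: butt to the hinge, blade to the front, at most 10 mm off lengthwise. Laid loosely on the clips the handle stays about 12 mm proud (its top 56 mm above the bench, 44 mm when home, resting on the floor).
- clips_hinge (a point): Axis point between the pair of clips nearer the hinge (36 mm from the bay's point). Sprung plastic fingers, 9 mm long, 40 mm above the bench, either side of the handle. Each pair lets the handle through under a push of 10 to 25 N on the handle over it (least if the hinge end goes first), then holds it down. One end can be in and the other still out.
- clips_front (a point): The same for the other pair of clips (40 mm from the bay's point, away from the hinge).
- lid (a joint): Lid angle, rad: 0 shut, about 1.2 as found, leaning over the hinge side of the tray. Clear flat panel in a grey frame, 236 mm from hinge to front edge, 200 mm wide; inner face 1 mm, outer face 9 mm off the plane through the hinge line. Stiff hinge: it stays where left and takes 1 to 4 N at the edge to close. A proud chisel stops it.
- lid_hinge (a point): Middle of the lid's hinge line, which runs along the case's y axis, 46 mm above the bench.
- lid_edge (a point): Middle of the lid's front edge on its outer face (the upper one when shut), 236 mm from the hinge. A tab 60 mm wide reaches 11 mm beyond. The point's z axis is the lid's outward normal, its x axis points to the hinge.
- block_plane: small steel block plane with a wooden knob, 160 x 50 x 60 mm; bystander; origin under its middle
- sanding_block: cork sanding block 110 x 60 x 32 mm; bystander; origin under its middle
- try_square: try square, dark wood stock 120 mm, thin steel blade 150 mm, 18 mm high; bystander; origin under the middle of the stock
- mallet: wooden joiner's mallet, head 75 x 130 x 60 mm, handle 210 mm; bystander; origin under the middle of the head
- glue_bottle: white glue bottle, 62 mm across, 190 mm tall; bystander; origin under its middle
- wax_tin: flat round steel tin of wax, 80 mm across, 30 mm high; bystander; origin under its middle
Things that resemble listed ones, but are neither listed nor needed, are in the scene too. What is shaped like the chisel but orange is not meant.

How it is judged:
By the outcome, as a careful person would: the job done as asked, in the order asked, and still so for the second after the job is handed in, with the robot touching nothing.
It also fails if it takes over 61 s, if anything falls off the work surface, if the arm or the gripper's body presses on something with over 40 N, if the wrist force passes 120 N, or if a joint passes its speed limit or range.

## Working session

There is one attempt and no reset: what is moved stays moved. The work goes in short steps, each a Python script; the robot and the scene stay as the last script left them, time stands still between calls to the robot, and variables do not carry over. Pictures are saved under pics/ and viewed, and the job is handed in when it is done.

```bash
ls; mkdir -p pics; python3 - <<'E'
from rig import *
import cv2,numpy as np
for n in("side","top"):
    p,d=read_camera(n);cv2.imwrite(f"pics/{n}0.png",p);np.savez(f"pics/{n}0.npz",p=p,d=d)
    c=calibration(n);print(n,c, -c["R"].T@c["t"])
print(current_time(),current_tool_rot(),current_width(),current_force())
E
```

```text
pics
side {'mtx': array([[450.88262158,   0.        , 320.10195947],
       [  0.        , 450.88262158, 193.8302074 ],
       [  0.        ,   0.        ,   1.        ]]), 'R': array([[ 0.89871612, -0.43843939,  0.00895765],
       [-0.33576735, -0.70111024, -0.62905065],
       [ 0.28208088,  0.56233027, -0.7773127 ]]), 't': array([-0.4509026 ,  0.18150506,  1.4445186 ])} [ 0.05870582 -0.88273494  1.24105757]
top {'mtx': array([[466.61894721,   0.        , 312.44836217],
       [  0.        , 466.61894721, 203.37121066],
       [  0.        ,   0.        ,   1.        ]]), 'R': array([[-0.00830439, -0.99994101,  0.00700145],
       [-0.98575006,  0.00700973, -0.1680705 ],
       [ 0.1680115 , -0.0082974 , -0.98575011]]), 't': array([-0.02765181,  0.49714018,  1.33947093])} [ 0.26477981 -0.02002087  1.40413182]
0.1 [-5.86745950e-01 -3.08610787e+00  2.35217491e-03] 0.08567735702072235 [-0.64009511 -0.43083371  0.40179797]
```

View pics/side0.png

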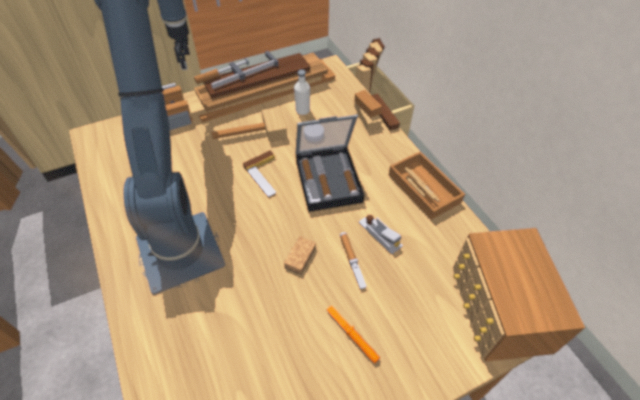

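View pics/top0.png

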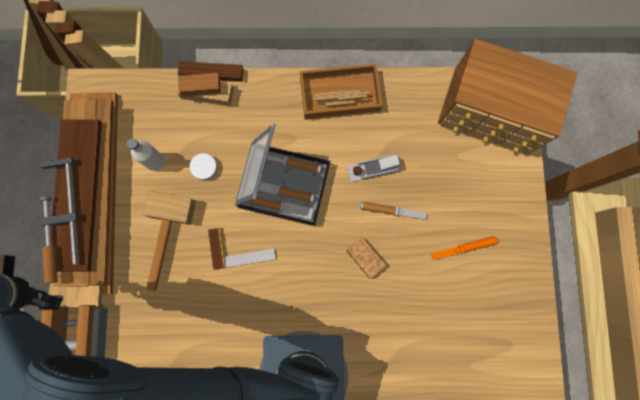

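```bash
python3 - <<'E'
import cv2,numpy as np
t=cv2.imread("pics/top0.png");s=cv2.imread("pics/side0.png")
a=cv2.resize(t[110:260,220:440],None,fx=3.6,fy=3.6,interpolation=cv2.INTER_CUBIC)
b=cv2.resize(s[105:300,280:400],None,fx=3,fy=3,interpolation=cv2.INTER_CUBIC)
cv2.imwrite("pics/ct.png",a);cv2.imwrite("pics/cs.png",b)
E
```

```text
(no output)
```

View pics/ct.png

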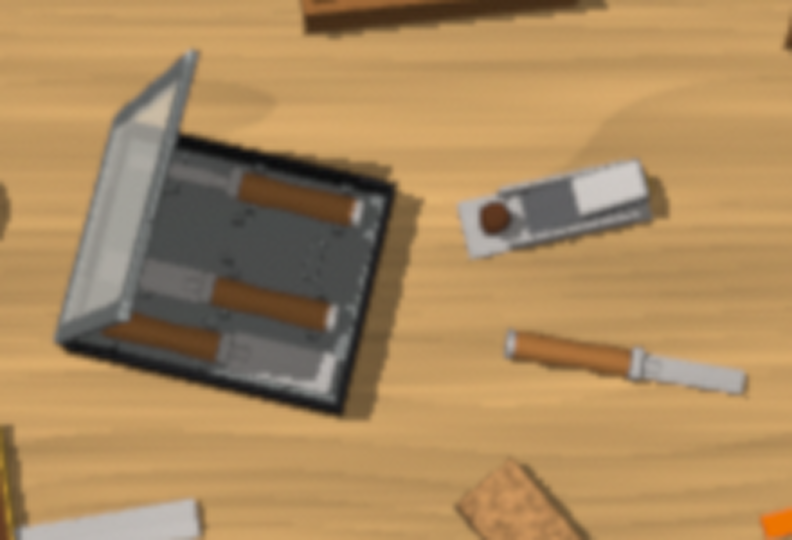

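View pics/cs.png

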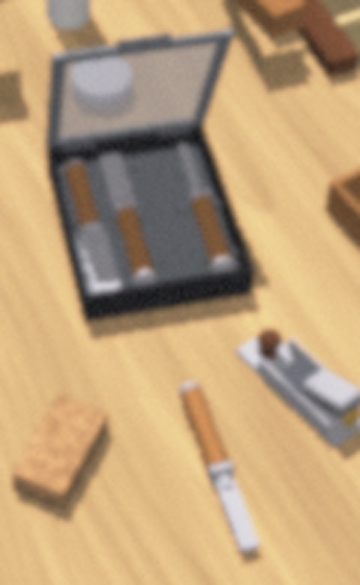

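The loose objects shaped like a chisel are:
- **Brown handle**, top (395,210) / side (352,262).
- **Orange**, top (465,248) / side (352,335). The task excludes this one.
- **The three in the case bays**, top (300,163), (296,198) and (263,205). These aren't loose.

The brown one fits, and the crop confirms it: white butt to the left, collar, then a bare blade to the right. The empty bay is the second from the far side. The lid leans over the left (hinge) side. Next I'll measure.

```bash
cat > h.py <<'E'
import numpy as np,cv2
from rig import *
def pts(n,d):
    c=calibration(n);v,u=np.mgrid[0:400,0:640]
    K=c["mtx"];P=np.stack([(u-K[0,2])/K[0,0]*d,(v-K[1,2])/K[1,1]*d,d],-1)
    return (P-c["t"])@c["R"]
def ray(n,uv,z):
    c=calibration(n);o=-c["R"].T@c["t"];uv=np.atleast_2d(np.asarray(uv,float))
    D=np.c_[uv,np.ones(len(uv))]@np.linalg.inv(c["mtx"]).T@c["R"]
    return o+D*((z-o[2])/D[:,2])[:,None]
def tri(uvt,uvs):
    A=[];
    Ps=[calibration(n)["mtx"]@np.c_[calibration(n)["R"],calibration(n)["t"]] for n in("top","side")]
    X=cv2.triangulatePoints(*Ps,np.array(uvt,float).reshape(-1,2).T,np.array(uvs,float).reshape(-1,2).T)
    return (X[:3]/X[3]).T
E
python3 - <<'E'
from h import *
for n,roi in(("top",(350,435,195,225)),("side",(335,372,228,293))):
    f=np.load(f"pics/{n}0.npz");p,d=f["p"],f["d"];W=pts(n,d)
    u0,u1,v0,v1=roi
    hsv=cv2.cvtColor(p,cv2.COLOR_BGR2HSV)
    sub=np.zeros((400,640),bool);sub[v0:v1,u0:u1]=1
    # bench
    b=W[300:320,480:520] if n=="top" else W[300:330,230:270]
    print(n,"bench z",np.median(b[...,2]),b[...,2].std())
    m=sub&(W[...,2]>0.012)&(d>0)
    print(" raised px",m.sum(), hsv[m][::25].tolist())
    han=sub&(hsv[...,1]>115)&(hsv[...,0]<14)
    bl=sub&(hsv[...,1]<75)
    for nm,mm in(("handle",han),("grey",bl)):
        v,u=np.nonzero(mm); r=cv2.minAreaRect(np.c_[u,v].astype(np.float32))
        print(nm,mm.sum(),r,"zmed/90",np.percentile(W[mm][:,2],[10,50,90]))
    o=p[v0:v1,u0:u1].copy();o[han[v0:v1,u0:u1]]=(0,255,0);o[bl[v0:v1,u0:u1]]=(255,0,0)
    cv2.imwrite(f"pics/m_{n}.png",cv2.resize(o,None,fx=7,fy=7,interpolation=0))
E
```

```text
top bench z 0.00034142267307588395 0.0028499521424366235
 raised px 481 [[15, 50, 154], [15, 167, 163], [14, 167, 159], [14, 165, 168], [14, 166, 166], [15, 157, 146], [14, 169, 172], [15, 145, 116], [15, 168, 172], [15, 165, 125], [15, 11, 144], [14, 167, 153], [15, 28, 185], [17, 10, 171], [15, 161, 133], [15, 11, 179], [11, 11, 178], [16, 23, 168], [14, 16, 172], [15, 46, 173]]
handle 1 ((363.0, 206.0), (0.0, 0.0), 0.0) zmed/90 [0.02896712 0.02896712 0.02896712]
grey 247 ((393.1922912597656, 210.0384521484375), (67.07171630859375, 9.021342277526855), 11.309932708740234) zmed/90 [0.01108552 0.01633028 0.02399599]
side bench z -0.0003771005732649593 0.05070680635434499
 raised px 412 [[143, 8, 134], [14, 101, 199], [14, 129, 170], [13, 142, 176], [14, 145, 171], [13, 144, 190], [14, 146, 210], [14, 147, 205], [14, 147, 207], [12, 82, 186], [146, 12, 167], [145, 8, 202], [162, 6, 223], [5, 14, 203], [19, 52, 231], [15, 37, 230], [150, 5, 219]]
handle 33 ((347.1500549316406, 246.4499969482422), (24.349536895751953, 5.059643268585205), 71.56504821777344) zmed/90 [0.01945092 0.02333309 0.02670507]
grey 310 ((355.5, 258.5), (61.0, 31.0), 90.0) zmed/90 [-0.00031331  0.01447663  0.02274385]
```

```bash
python3 - <<'E'
from h import *
for n,roi in(("top",(350,435,195,225)),("side",(335,372,228,295))):
    f=np.load(f"pics/{n}0.npz");p,d=f["p"],f["d"];W=pts(n,d)
    u0,u1,v0,v1=roi;hsv=cv2.cvtColor(p,cv2.COLOR_BGR2HSV)
    sub=np.zeros((400,640),bool);sub[v0:v1,u0:u1]=1
    m=sub&(W[...,2]>0.009)&(d>0)&(W[...,2]<.05)
    m=cv2.morphologyEx(m.astype(np.uint8),cv2.MORPH_OPEN,np.ones((2,2)))
    k,l,s,_=cv2.connectedComponentsWithStats(m);i=1+np.argmax(s[1:,4]);m=l==i
    han=m&(hsv[...,1]>90)
    v,u=np.nonzero(m);q=ray(n,np.c_[u,v],.013)[:,:2];hm=ray(n,np.argwhere(han)[:,::-1],.013)[:,:2]
    P=W[m][:,:2]
    for nm,A,H in(("plane",q,hm),("depth",P,W[han][:,:2])):
        r=cv2.fitLine(H.astype(np.float32),cv2.DIST_HUBER,0,1e-5,1e-5).ravel();dr=r[:2]*np.sign(r[1]);c=r[2:]
        t=(A-c)@dr;w=(A-c)@np.array([-dr[1],dr[0]]);th=(H-c)@dr
        print(n,nm,m.sum(),"c",c,"yaw",np.degrees(np.arctan2(dr[1],dr[0])),"all",t.min(),t.max(),"len",np.ptp(t),"handle t",np.percentile(th,[1,99]),"width h",np.ptp(((H-c)@np.array([-dr[1],dr[0]]))))
        print("   butt end",c+dr*t.max(),"tip",c+dr*t.min(),"origin(butt-52)",c+dr*(t.max()-.052))
    print("  handle z p95",np.percentile(W[han][:,2],[50,90,98]))
    o=p[v0:v1,u0:u1].copy();o[m[v0:v1,u0:u1]]=(255,0,0);o[han[v0:v1,u0:u1]]=(0,255,0)
    cv2.imwrite(f"pics/m2_{n}.png",cv2.resize(o,None,fx=7,fy=7,interpolation=0))
    # case
    cu=(230,335,120,230) if n=="top" else (288,370,110,215)
    sub[:]=0;sub[cu[2]:cu[3],cu[0]:cu[1]]=1
    Z=W[...,2];
    o=np.zeros((400,640,3),np.uint8)
    for lo,hi,col in((.01,.03,(80,0,0)),(.03,.04,(0,120,0)),(.04,.055,(0,0,255)),(.055,.12,(0,200,200)),(.12,.2,(200,200,0)),(.2,.3,(255,255,255))):
        o[(Z>lo)&(Z<hi)&(d>0)]=col
    a=np.hstack([p[cu[2]:cu[3],cu[0]:cu[1]],o[cu[2]:cu[3],cu[0]:cu[1]]])
    cv2.imwrite(f"pics/case_{n}.png",cv2.resize(a,None,fx=3.6,fy=3.6,interpolation=0))
E
```

```text
top plane 499 c [ 0.48135486 -0.23650415] yaw 76.90685 all -0.14137216621930107 0.058010318873077116 len 0.1993824850923782 handle t [-0.14034836  0.05433922] width h 0.031786636134587445
   butt end [ 0.49449621 -0.18000192] tip [ 0.44932916 -0.37420108] origin(butt-52) [ 0.48271641 -0.23065008]
top depth 499 c [ 0.48142943 -0.23149067] yaw 78.423965 all -0.1506523663011475 0.05386935916575925 len 0.20452172546690675 handle t [-0.14762524  0.05013266] width h 0.027616221986262495
   butt end [ 0.49223929 -0.17871705] tip [ 0.45119831 -0.37907867] origin(butt-52) [ 0.48180455 -0.22965934]
  handle z p95 [0.02214881 0.02743721 0.02988423]
side plane 426 c [ 0.49116027 -0.2291514 ] yaw 80.1501 all -0.15285463051465395 0.05384672349673169 len 0.20670135401138565 handle t [-0.04589997  0.04834176] width h 0.025909329178052096
   butt end [ 0.5003717  -0.17609841] tip [ 0.4650118  -0.37975284] origin(butt-52) [ 0.49147619 -0.2273319 ]
side depth 426 c [ 0.48838535 -0.2333801 ] yaw 79.44931 all -0.7170530103288587 0.06547316675808255 len 0.7825261770869413 handle t [-0.04751684  0.0529462 ] width h 0.031432996257719586
   butt end [ 0.50037383 -0.16901386] tip [ 0.35708915 -0.93831012] origin(butt-52) [ 0.49085236 -0.22013471]
  handle z p95 [0.02248924 0.02680805 0.02891582]
```

View pics/case_top.png

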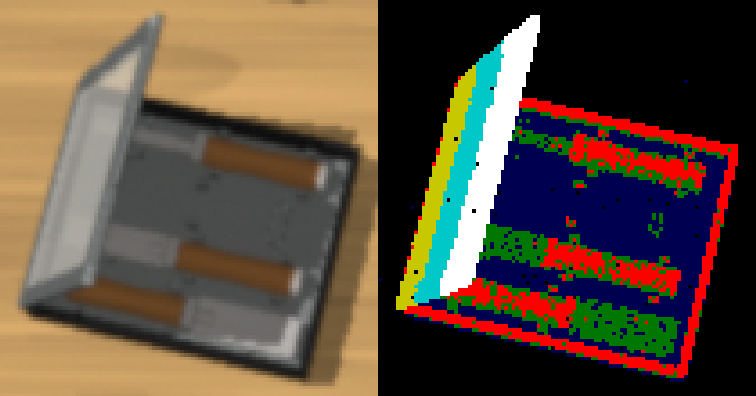

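View pics/case_side.png

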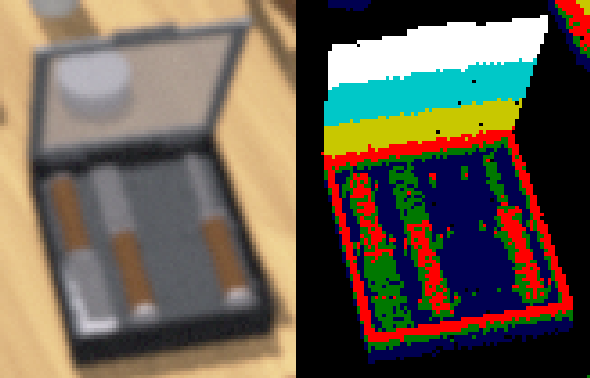

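```bash
python3 - <<'E'
from h import *
for n,roi in(("top",(350,435,195,225)),("side",(335,372,228,295))):
    f=np.load(f"pics/{n}0.npz");p,d=f["p"],f["d"];u0,u1,v0,v1=roi
    lab=cv2.cvtColor(p,cv2.COLOR_BGR2LAB).astype(int)
    bg=np.median(lab[v0:v1,u0:u1].reshape(-1,3),0)
    print(n,"bg",bg,"handle",lab[208,375] if n=="top" else lab[247,348], "blade",lab[214,415] if n=="top" else lab[276,358])
    sub=np.zeros((400,640),bool);sub[v0:v1,u0:u1]=1
    han=sub&(lab[...,1]>bg[1]+8)
    gr=sub&(lab[...,2]<bg[2]-16)&~han
    def big(m):
        k,l,s,_=cv2.connectedComponentsWithStats(m.astype(np.uint8));return l==1+np.argmax(s[1:,4])
    han=big(han);ch=big(cv2.morphologyEx((han|gr).astype(np.uint8),cv2.MORPH_CLOSE,np.ones((3,3))))
    H=ray(n,np.argwhere(han)[:,::-1],.013)[:,:2]
    B=ray(n,np.argwhere(ch)[:,::-1],.013)[:,:2]
    c=H.mean(0);
    r=cv2.fitLine(H.astype(np.float32),cv2.DIST_L2,0,1e-5,1e-5).ravel();dr=r[:2]*np.sign(r[1]);nr=np.array([-dr[1],dr[0]])
    t=(B-c)@dr;th=(H-c)@dr;wh=(H-c)@nr
    print(n,han.sum(),ch.sum(),"c",c,"yaw",np.degrees(np.arctan2(dr[1],dr[0])),"len",np.ptp(t),"handle",np.ptp(th),"wid",4*wh.std()*.866,"origin from ends",c+dr*((t.max()+t.min())/2+.048))
    if 1:
        o=p[v0:v1,u0:u1].copy();o[ch[v0:v1,u0:u1]]=(255,0,0);o[han[v0:v1,u0:u1]]=(0,255,0)
        cv2.imwrite(f"pics/m3_{n}.png",cv2.resize(np.vstack([o,p[v0:v1,u0:u1]]),None,fx=4,fy=4,interpolation=0))
E
cd pics; python3 -c "
import cv2,numpy as np
a=cv2.imread('m3_top.png');b=cv2.imread('m3_side.png');H=max(a.shape[0],b.shape[0])
f=lambda i:cv2.copyMakeBorder(i,0,H-i.shape[0],0,0,0)
cv2.imwrite('m3.png',np.hstack([f(a),f(b)]))"
```

```text
top bg [170. 136. 163.] handle [133 145 166] blade [182 129 131]
top 102 371 c [ 0.48742628 -0.22999298] yaw 79.86349 len 0.2026352220285713 handle 0.08958635319856573 wid 0.010424540921645735 origin from ends [ 0.48782236 -0.22777758]
side bg [200. 134. 161.] handle [167 147 167] blade [224 129 126]
side 132 399 c [ 0.48840503 -0.22775829] yaw 79.44039 len 0.21290410011373773 handle 0.09016116448850768 wid 0.017626616073063383 origin from ends [ 0.48841075 -0.2277276 ]
```

View pics/m3.png

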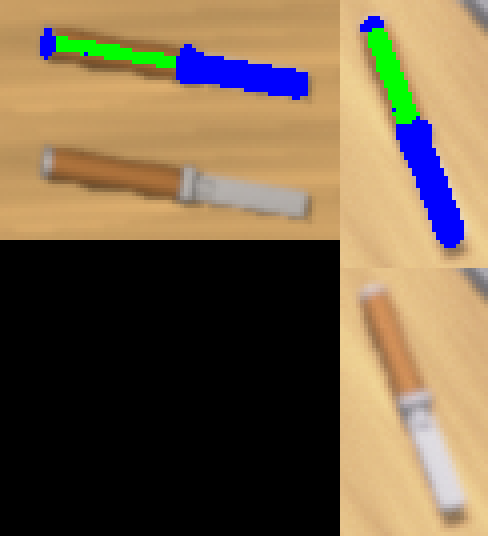

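```bash
python3 - <<'E'
from h import *
c=np.array([.488,-.228]);a=np.radians(79.65);dr=np.array([np.cos(a),np.sin(a)]);nr=np.array([-dr[1],dr[0]])
for n in("top","side"):
    f=np.load(f"pics/{n}0.npz");p,d=f["p"],f["d"];W=pts(n,d).reshape(-1,3);lab=cv2.cvtColor(p,cv2.COLOR_BGR2LAB).reshape(-1,3)
    t=(W[:,:2]-c)@dr;w=(W[:,:2]-c)@nr
    print(n,"w bins z (handle), lab")
    for lo in np.arange(-.024,.024,.004):
        m=(abs(t)<.045)&(w>=lo)&(w<lo+.004)&(d.ravel()>0)
        m2=(t<-.07)&(t>-.14)&(w>=lo)&(w<lo+.004)&(d.ravel()>0)
        print(f"{lo+.002:.3f} {m.sum()} {np.median(W[m,2]):.4f}",np.median(lab[m],0).astype(int), f"blade {np.median(W[m2,2]):.4f}",np.median(lab[m2],0).astype(int))
E
```

```text
top w bins z (handle), lab
-0.022 42 0.0000 [164 136 162] blade -0.0013 [170 137 163]
-0.018 36 -0.0009 [157 136 162] blade -0.0000 [177 137 163]
-0.014 19 0.0008 [139 137 160] blade 0.0013 [180 135 155]
-0.010 16 0.0197 [123 139 159] blade 0.0130 [181 131 141]
-0.006 35 0.0239 [119 143 162] blade 0.0157 [182 130 133]
-0.002 36 0.0248 [129 145 165] blade 0.0168 [183 129 130]
0.002 42 0.0251 [135 146 166] blade 0.0164 [182 129 130]
0.006 41 0.0236 [129 145 165] blade 0.0162 [179 129 131]
0.010 54 0.0207 [112 142 160] blade 0.0131 [162 132 142]
0.014 65 0.0033 [129 137 157] blade 0.0009 [169 136 163]
0.018 36 0.0009 [175 137 165] blade 0.0007 [175 137 164]
0.022 41 -0.0004 [180 137 165] blade -0.0007 [176 137 165]
side w bins z (handle), lab
-0.022 26 -0.0002 [195 135 160] blade 0.0001 [206 133 160]
-0.018 17 0.0015 [186 137 160] blade -0.0000 [213 131 154]
-0.014 5 0.0168 [174 139 159] blade 0.0065 [217 130 145]
-0.010 20 0.0230 [169 139 160] blade 0.0148 [220 131 135]
-0.006 27 0.0234 [160 143 162] blade 0.0148 [223 130 127]
-0.002 32 0.0251 [162 146 165] blade 0.0155 [224 130 126]
0.002 31 0.0240 [166 147 167] blade 0.0147 [222 130 125]
0.006 34 0.0223 [156 145 164] blade 0.0133 [200 131 127]
0.010 63 0.0147 [142 140 157] blade 0.0003 [191 134 151]
0.014 32 0.0002 [188 136 159] blade -0.0006 [202 133 161]
0.018 32 -0.0010 [205 132 162] blade -0.0003 [209 132 161]
0.022 31 0.0000 [212 131 162] blade 0.0008 [208 132 162]
```

Both views put the chisel at about (0.489, -0.228) with yaw 79.65°, and its top is 25 mm high as it should be. Next are the case rim and the lid.

```bash
cat > case.py <<'E'
from h import *
from scipy.optimize import least_squares
def fit(files,verbose=1):
    res={}
    for n,fn in files.items():
        f=np.load(fn);p,d=f["p"],f["d"];W=pts(n,d)
        lab=cv2.cvtColor(p,cv2.COLOR_BGR2LAB)
        cu=(230,335,120,230) if n=="top" else (288,370,110,215)
        sub=np.zeros((400,640),bool);sub[cu[2]:cu[3],cu[0]:cu[1]]=1
        res[n]=(p,d,W,lab,sub)
    return res
E
python3 - <<'E'
from case import *
R=fit({"top":"pics/top0.npz","side":"pics/side0.npz"})
def model(P,q):  # case coords
    a=q[2];e=np.array([np.cos(a),np.sin(a)]);g=np.array([-np.sin(a),np.cos(a)])
    return np.c_[(P-q[:2])@e,(P-q[:2])@g]
allP={}
for n,(p,d,W,lab,sub) in R.items():
    m=sub&(d>0)&(W[...,2]>.041)&(W[...,2]<.052)&(lab[...,0]<90)&(abs(lab[...,1].astype(int)-128)<6)
    m=cv2.morphologyEx(m.astype(np.uint8),cv2.MORPH_CLOSE,np.ones((2,2)))
    k,l,s,_=cv2.connectedComponentsWithStats(m,connectivity=8);m=(l==1+np.argmax(s[1:,4]))
    P=W[m];P=P[(P[:,2]>.038)&(P[:,2]<.055)];allP[n]=P[:,:2];print(n,len(P),"rim z",np.median(P[:,2]))
    cv2.imwrite(f"pics/rim_{n}.png",cv2.resize((m*255).astype(np.uint8)[110:240,225:375],None,fx=3,fy=3))
def resid(P):
    def f(q):
        c=model(P,q); dx=116-abs(c[:,0])*1e3; dy=96-abs(c[:,1])*1e3
        r=np.where(abs(dx)<abs(dy),dx,dy)
        return r
    return f
for nm,P in list(allP.items())+[("both",np.vstack(list(allP.values())))]:
    q0=np.array([.585,.085,np.radians(76)])
    P0=P
    q=q0
    for s in(8,3):
        q=least_squares(resid(P),q,loss="soft_l1",f_scale=s,x_scale=[.01,.01,.05]).x
    r=resid(P)(q);print(nm,q,np.degrees(q[2]),"med|r|",np.median(abs(r)), "x ext",np.percentile(model(P,q)[:,0],[1,99]),"y ext",np.percentile(model(P,q)[:,1],[1,99]))
qb=q
# lid plane
for n,(p,d,W,lab,sub) in R.items():
    m=sub&(W[...,2]>.07)&(d>0);P=W[m];c=model(P[:,:2],qb);x=c[:,0];z=P[:,2]
    k=(abs(c[:,1])<.1)&(x<.14)&(x>.0)
    A=np.polyfit(z[k],x[k],1);r=x[k]-np.polyval(A,z[k])
    k2=abs(r)<.008;A=np.polyfit(z[k][k2],x[k][k2],1)
    print(n,k.sum(),"lid angle",np.pi/2-np.arctan(-A[0]),"x at z=46",np.polyval(A,.046),"ztop",np.percentile(z[k],99.5),"y",np.percentile(c[k,1],[1,99]))
# handles of neighbours / floor
for n,(p,d,W,lab,sub) in R.items():
    m=sub&(d>0)&(W[...,2]>.015)&(W[...,2]<.055)&(lab[...,1]>140);c=model(W[m][:,:2],qb);
    for b in(-.069,.023,.069):
        k=abs(c[:,1]-b)<.02
        if k.sum():print(n,"bay",b,k.sum(),"y med",np.median(c[k,1]),"x",np.percentile(c[k,0],[2,98]),"z",np.percentile(W[m][k,2],[50,90]))
    k=sub&(d>0);c=model(W[k][:,:2],qb);z=W[k][:,2];g=(abs(c[:,1]+.023)<.012)&(abs(c[:,0])<.08)&(z<.06);print("floor z",np.median(z[g]))
    # clips
    for xx in np.arange(-.10,.10,.01):pass
E
```

```text
top 393 rim z 0.0453018804937407
side 149 rim z 0.04426284535066484
top [0.5570537  0.05347307 1.32794177] 76.08545905247557 med|r| 1.4999259377407412 x ext [-0.11805218  0.10594039] y ext [-0.09887056  0.09832776]
side [0.56129025 0.04912112 1.3244978 ] 75.88813396973579 med|r| 1.3608739882765946 x ext [-0.11821176  0.12189371] y ext [-0.09199475  0.09857056]
both [0.55746669 0.05204724 1.32738127] 76.05334459163609 med|r| 1.901846896976096 x ext [-0.11688031  0.11801025] y ext [-0.09829437  0.09902284]
top 1258 lid angle 1.2052657142435206 x at z=46 0.12723055917201034 ztop 0.2807063945516613 y [-0.09712443  0.09848876]
side 1615 lid angle 1.2091596552295818 x at z=46 0.12134077673061136 ztop 0.2784600332539586 y [-0.09748617  0.09545332]
floor z 0.019052971218138263
side bay -0.069 1 y med -0.0649717929159354 x [-0.06198214 -0.06198214] z [0.0406761 0.0406761]
side bay 0.023 2 y med 0.023356954654177454 x [-0.05125977 -0.03299022] z [0.03876465 0.03936286]
floor z 0.01833683240041275
```

```bash
python3 - <<'E'
from case import *
R=fit({"top":"pics/top0.npz","side":"pics/side0.npz"})
q={"top":[0.5571,0.0535,1.328],"side":[.5613,.0491,1.325]}
for n,(p,d,W,lab,sub) in R.items():
    a=q[n][2];e=np.array([np.cos(a),np.sin(a)]);g=np.array([-e[1],e[0]])
    hsv=cv2.cvtColor(p,cv2.COLOR_BGR2HSV)
    m=sub&(hsv[...,1]>90)&(hsv[...,0]<20)&(W[...,2]>.022)&(W[...,2]<.056)
    c=np.c_[(W[m][:,:2]-q[n][:2])@e,(W[m][:,:2]-q[n][:2])@g]; z=W[m][:,2]
    for b,s in((-.069,-1),(.023,-1),(.069,1)):
        k=abs(c[:,1]-b)<.02
        L=c[k];f=cv2.fitLine(L.astype(np.float32),cv2.DIST_HUBER,0,1e-4,1e-4).ravel() if k.sum()>9 else None
        print(n,b,k.sum(),"y med",np.round(np.median(L[:,1]),4),"y ext",np.percentile(L[:,1],[4,96]).round(4),"x",np.percentile(L[:,0],[1,99]).round(4),"slope",None if f is None else f[1]/f[0],"z90",np.percentile(z[k],[50,90]).round(4))
    # rim width profile on each side: dark mask all pts z .04-.052
    P=W[sub&(d>0)&(W[...,2]>.040)&(W[...,2]<.052)];c=np.c_[(P[:,:2]-q[n][:2])@e,(P[:,:2]-q[n][:2])@g]
    for nm,k,ax in(("y-",(c[:,1]<-.085)&(c[:,0]>-.1)&(c[:,0]<.03),1),("y+",(c[:,1]>.085)&(c[:,0]>-.1)&(c[:,0]<.03),1),("front",(c[:,0]<-.105)&(abs(c[:,1])<.08),0),("hinge",(c[:,0]>.105)&(abs(c[:,1])<.08),0)):
        if k.sum(): print("  ",nm,k.sum(),np.percentile(c[k,ax],[3,50,97]).round(4))
E
```

```text
top -0.069 260 y med -0.0682 y ext [-0.0811 -0.0592] x [-0.118   0.0087] slope -0.018358558 z90 [0.0413 0.0464]
top 0.023 262 y med 0.0229 y ext [0.0101 0.0329] x [-0.1179  0.0076] slope -0.0050398298 z90 [0.0415 0.0464]
top 0.069 230 y med 0.0694 y ext [0.0568 0.0786] x [-0.1179  0.0845] slope 0.015808998 z90 [0.0411 0.0452]
   y- 124 [-0.101  -0.0969 -0.0884]
   y+ 122 [0.0904 0.0946 0.0982]
   front 141 [-0.118  -0.1142 -0.1105]
   hinge 4 [0.1246 0.1255 0.1257]
side -0.069 112 y med -0.0638 y ext [-0.0742 -0.0565] x [-0.0822  0.005 ] slope 0.01680263 z90 [0.041  0.0454]
side 0.023 115 y med 0.0276 y ext [0.0169 0.0354] x [-0.08    0.0048] slope -0.00044763932 z90 [0.0413 0.0454]
side 0.069 103 y med 0.0732 y ext [0.064 0.081] x [0.0011 0.0894] slope -0.0030443266 z90 [0.0404 0.0447]
   y- 70 [-0.0994 -0.0944 -0.0864]
   y+ 68 [0.0921 0.0967 0.1007]
   front 124 [-0.1189 -0.1141 -0.1076]
   hinge 114 [0.1118 0.1174 0.1245]
```

```bash
python3 - <<'E'
from h import *
q=np.array([.558,.053,1.3275]);e=np.array([np.cos(q[2]),np.sin(q[2])]);g=np.array([-e[1],e[0]])
for n,uv in(("top",[(283.3,182.8),(288,169.7),(268,163)]),):
    P=ray(n,uv,.04)[:,:2]-q[:2];print(np.c_[P@e,P@g])
p=cv2.imread("pics/top0.png");s=cv2.imread("pics/side0.png")
a=cv2.resize(p[145:200,255:335],None,fx=5,fy=5,interpolation=cv2.INTER_CUBIC)
b=cv2.resize(s[150:205,300:360],None,fx=5,fy=5,interpolation=cv2.INTER_CUBIC)
o=np.hstack([a,b]);o=np.clip(o.astype(float)*1.6,0,255).astype(np.uint8);cv2.imwrite("pics/clips.png",o)
E
```

```text
[[ 0.00251709 -0.00167188]
 [-0.00142403 -0.04396181]
 [ 0.06203525 -0.04994635]]
```

View pics/clips.png

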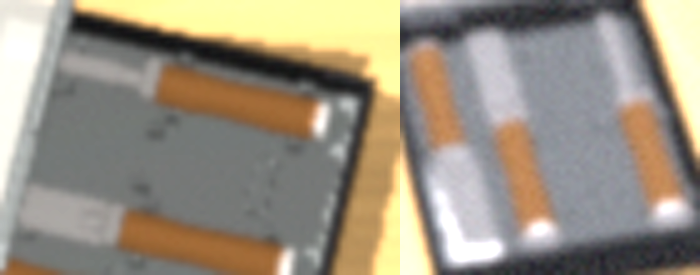

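```bash
cat >> h.py <<'E'
from scipy.spatial.transform import Rotation as Ro
Q=np.array([.558,.053,1.3275]);E=np.array([np.cos(Q[2]),np.sin(Q[2]),0]);G=np.array([-E[1],E[0],0]);Z=np.array([0,0,1.])
def cw(x,y,z): return np.array([Q[0],Q[1],0])+E*x+G*y+Z*z     # case -> world
def ori(yaw,th,s):   # fingers point down, tilted th towards +x of yaw ; tool y=s*(left normal)
    e=np.array([np.cos(yaw),np.sin(yaw),0]);g=np.array([-e[1],e[0],0])
    z=np.sin(th)*e-np.cos(th)*Z;y=s*g;return Ro.from_matrix(np.c_[np.cross(y,z),y,z]).as_rotvec()
def tz(rv): return Ro.from_rotvec(rv).as_matrix()[:,2]
CY=np.radians(79.65);CP=np.array([.489,-.228,.013])
E
python3 - <<'E'
from h import *
print(current_time())
D=np.degrees
for s in(1,-1):
    for th in(30,40):
        o=ori(CY,np.radians(th),s);o2=ori(Q[2],np.radians(th),s)
        for nm,p,oo in(("chisel up",[.489,-.245,.35],o),("chisel",[.485,-.245,.007],o),("bay",cw(.03,-.023,.05),o2),("pre",cw(-.03,-.023,.12),o2),("hingeclip",cw(.084,-.023,.05),o2)):
            j=solve_ik(p,oo);print(s,th,nm,None if j is None else np.round(j,2))
    o=ori(Q[2],0,s)
    for nm,p in(("lidtop",cw(.07,0,.24)),("lidshut",cw(-.1,0,.055))):
        j=solve_ik(p,o);print(s,nm,None if j is None else np.round(j,2))
E
```

```text
0.1
1 30 chisel up [ 0.04  0.79  1.36  1.5  -0.96  1.96 -1.94]
1 30 chisel [ 0.28  0.96  0.69  1.84 -1.06  1.22 -1.73]
1 30 bay [ 0.77  1.   -1.17  1.96  0.77  0.57  2.2 ]
1 30 pre [ 0.87  0.84 -1.13  1.92  0.39  0.65  2.57]
1 30 hingeclip [ 0.65  0.97 -1.12  1.95  0.76  0.52  2.13]
1 40 chisel up [ 0.26  0.67  0.91  1.47 -0.88  1.88 -2.09]
1 40 chisel [ 0.37  1.05  0.69  1.76 -1.08  1.41 -1.67]
1 40 bay [ 0.91  1.2  -1.36  1.98  0.9   0.62  2.17]
1 40 pre [ 1.03  1.06 -1.37  1.93  0.57  0.69  2.47]
1 40 hingeclip [ 0.8   1.16 -1.31  1.97  0.92  0.53  2.08]
1 lidtop [-0.11  0.44 -0.27  1.66  0.13  1.06  2.48]
1 lidshut [ 0.2   0.61 -0.31  1.99  0.32  0.59  2.57]
-1 30 chisel up [ 0.06  0.72  1.23  1.5  -0.9   1.88  1.13]
-1 30 chisel [ 0.67  0.83  0.    1.82 -0.62  0.86  0.99]
-1 30 bay [ 0.24  0.71 -0.22  1.98 -0.82  0.52  0.56]
-1 30 pre [ 0.16  0.59  0.06  1.94 -0.85  0.79  0.64]
-1 30 hingeclip [ 0.15  0.71 -0.23  1.96 -0.84  0.48  0.5 ]
-1 40 chisel up [ 0.19  0.75  1.12  1.48 -0.95  1.99  1.15]
-1 40 chisel [ 0.75  0.91 -0.01  1.74 -0.67  1.03  1.08]
-1 40 bay [ 0.42  0.78 -0.36  1.99 -0.95  0.55  0.79]
-1 40 pre [ 0.46  0.66 -0.24  1.95 -0.86  0.77  0.71]
-1 40 hingeclip [ 0.37  0.79 -0.43  1.99 -0.97  0.47  0.72]
-1 lidtop [-0.62  0.48  0.52  1.68 -0.27  1.05 -0.26]
-1 lidshut [-0.23  0.63  0.34  2.01 -0.38  0.56  0.14]
```

```bash
python3 - <<'E'
from h import *
move_l([.248,.628,.42],velocity=.4)
reach([.47,-.245,.38],ori(CY,np.radians(5),-1)); print(current_time())
o=ori(CY,np.radians(30),-1)
e=np.array([np.cos(CY),np.sin(CY),0])
g=CP-e*.018; tcp=g+tz(o)*((.013-.007)/np.cos(np.radians(30)))
reach(tcp-tz(o)*.10,o); gripper_to(.05)
print(current_time(),current_joint_positions().round(2) if hasattr(current_joint_positions(),'round') else current_joint_positions(),current_width(),tcp)
for n in("side","top"):
    p,d=read_camera(n);cv2.imwrite(f"pics/{n}1.png",p)
E
cd pics;python3 -c "
import cv2,numpy as np
a=cv2.imread('side1.png')[180:320,270:450];b=cv2.imread('top1.png')[120:270,300:480]
r=lambda i:cv2.resize(i,(400,320))
cv2.imwrite('c1.png',np.hstack([r(a),r(b)]))"
```

```text
3.8833
5.4583 [ 0.44  0.8   0.52  1.72 -0.81  1.24  1.19] 0.05007240922832251 [ 0.48638847 -0.24229938  0.007     ]
```

View pics/c1.png

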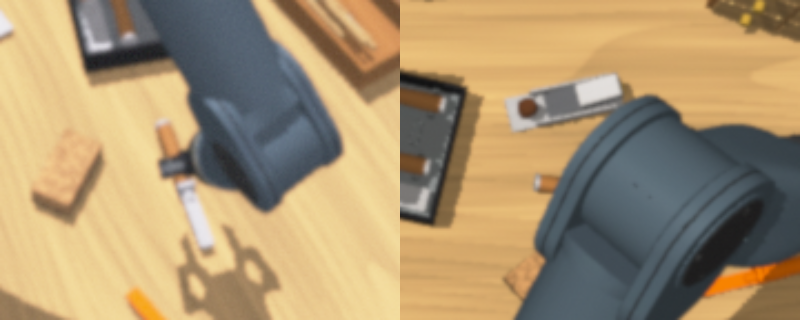

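```bash
python3 - <<'E'
from h import *
o=ori(CY,np.radians(30),-1);e=np.array([np.cos(CY),np.sin(CY),0])
g=CP-e*.018; tcp=g+tz(o)*((.013-.007)/np.cos(np.radians(30)))
f0=np.array(current_force())
move_l(tcp-tz(o)*.015,velocity=.15); print(np.array(current_force())-f0)
move_l(tcp,velocity=.05); print(np.array(current_force())-f0,current_position())
gripper_to(.02); print(current_width(),np.array(current_force())-f0,current_time())
p=np.array(current_position());move_l(p+[0,0,.06],velocity=.12)
print(current_width(),np.array(current_force())-f0,current_moment(),current_time())
for n in("side","top"):
    p,d=read_camera(n);cv2.imwrite(f"pics/{n}2.png",p);np.savez(f"pics/{n}2.npz",p=p,d=d)
E
cd pics;python3 -c "
import cv2,numpy as np
a=cv2.imread('side2.png')[180:320,270:450]
cv2.imwrite('c2.png',cv2.resize(a,(720,560)))"
```

```text
[ 1.2853275  -0.43376028  0.24748196]
[ 0.83294014 -0.24127669 -0.31544969] [ 0.48631074 -0.24209645  0.006891  ]
0.024035777625674586 [-0.72647815 -1.46644863  5.09735122] 7.075
0.023802769066351225 [ 1.34189647 -0.08699538 -2.65401012] [-0.66303664  0.12638795 -0.0500861 ] 7.725
```

View pics/c2.png

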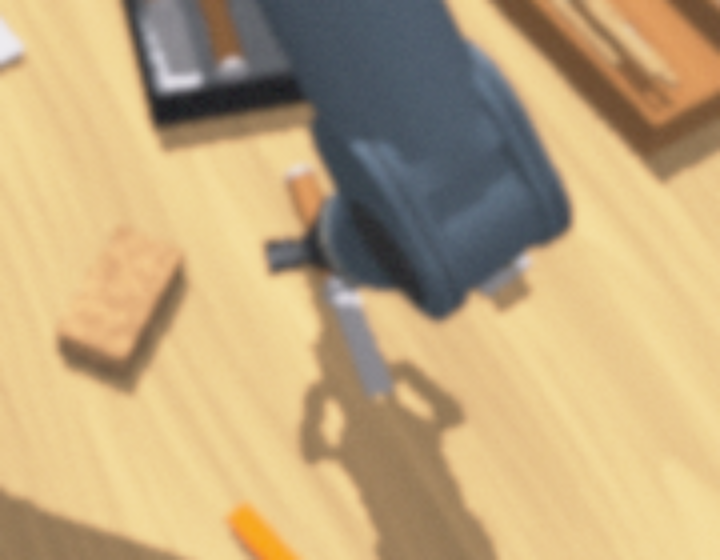

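```bash
cat > pitch.py <<'E'
from h import *
import sys
def chk(tag,c,yaw,axz,names=("side","top")):
    e=np.array([np.cos(yaw),np.sin(yaw)]);g=np.array([-e[1],e[0]])
    for n in names:
        f=np.load(f"pics/{n}{tag}.npz");W=pts(n,f["d"]).reshape(-1,3)
        t=(W[:,:2]-c[:2])@e;w=(W[:,:2]-c[:2])@g
        for lo,hi in((-.15,-.125),(-.125,-.1),(-.1,-.075),(-.06,-.045),(.015,.03),(.03,.045),(.045,.056)):
            m=(t>lo)&(t<hi)&(abs(w)<.025)&(abs(W[:,2]-axz)<.035)
            if m.sum()>4: print(n,f"{(lo+hi)/2:.3f}",m.sum(),"z90",np.percentile(W[m,2],[50,90]).round(4),"w",np.median(w[m]).round(4),"t",t[m].min().round(4),t[m].max().round(4))
E
python3 -c "
from pitch import *
chk('2',np.array([.489,-.228]),CY,.073)"
```

```text
side -0.138 55 z90 [0.0745 0.0775] w -0.0011 t -0.1493 -0.1253
side -0.113 54 z90 [0.0752 0.0779] w -0.0005 t -0.1247 -0.1003
side -0.087 53 z90 [0.0752 0.079 ] w -0.0004 t -0.1 -0.0759
side -0.052 18 z90 [0.0809 0.0857] w 0.0094 t -0.0599 -0.0462
side 0.022 28 z90 [0.0835 0.0871] w 0.0009 t 0.0152 0.0298
side 0.037 35 z90 [0.0826 0.087 ] w 0.0015 t 0.0303 0.0449
side 0.051 11 z90 [0.082  0.0867] w 0.0002 t 0.0453 0.0513
```

```bash
python3 - <<'E'
from h import *
o=ori(Q[2],np.radians(30),-1)
def T(dx,axz,dy=0): return cw(.048+dx-.01454,-.023+dy,axz-.006)
p=np.array(current_position());f0=np.array(current_force());print(f0)
move_l(p+[0,0,.055],velocity=.2)
move_l(T(-.07,.125),velocity=.25,rot=o)
move_l(T(-.028,.072),velocity=.15)
print(current_time(),np.array(current_force())-f0,current_position(),current_width())
for n in("side","top"):
    p,d=read_camera(n);cv2.imwrite(f"pics/{n}3.png",p);np.savez(f"pics/{n}3.npz",p=p,d=d)
from pitch import chk
chk('3',cw(.02,-.023,0),Q[2],.072)
E
cd pics;python3 -c "
import cv2,numpy as np
a=cv2.imread('side3.png')[80:240,250:420];b=cv2.imread('top3.png')[110:270,210:380]
cv2.imwrite('c3.png',np.hstack([cv2.resize(a,(400,376)),cv2.resize(b,(400,376))]))"
```

```text
[-0.23726767 -0.01237078 -1.91274863]
10.075 [-0.58063252 -0.10365218 -0.27126996] [0.58176508 0.05122    0.06609428] 0.024011404351961516
side -0.138 85 z90 [0.048  0.0752] w 0.0001 t -0.1498 -0.1257
side -0.113 35 z90 [0.0747 0.0768] w -0.0003 t -0.1242 -0.1003
side -0.087 36 z90 [0.0731 0.076 ] w -0.0018 t -0.0994 -0.0759
side -0.052 22 z90 [0.0814 0.0837] w 0.0026 t -0.059 -0.0463
side 0.037 7 z90 [0.08   0.0831] w 0.0056 t 0.0347 0.0449
side 0.051 5 z90 [0.0751 0.0781] w 0.0075 t 0.0467 0.0555
top 0.022 46 z90 [0.0822 0.0865] w 0.0029 t 0.0152 0.0298
top 0.037 40 z90 [0.0808 0.0848] w 0.0013 t 0.0305 0.0445
```

View pics/c3.png

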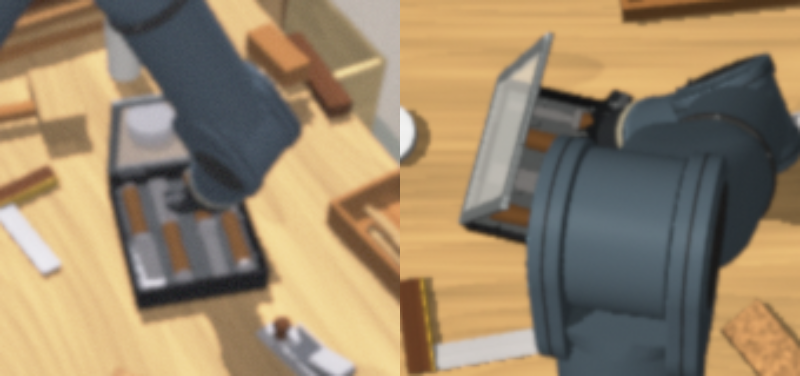

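```bash
python3 - <<'E'
from h import *
W=[]
for n in("top","side"):
    f=np.load(f"pics/{n}3.npz");w=pts(n,f["d"])[f["d"]>0].reshape(-1,3);W.append(w)
W=np.vstack(W);c=np.c_[(W-[Q[0],Q[1],0])@E,(W-[Q[0],Q[1],0])@G,W[:,2]]
for zl in np.arange(.1,.6,.04):
    m=(c[:,2]>zl)&(c[:,2]<zl+.04)&(abs(c[:,1])<.13)&(c[:,0]<.13)
    # lid x at that z
    xl=.12-.389*(zl+.02-.046) if zl<.28 else np.inf
    mm=m&(c[:,0]<xl-.012)
    if mm.sum(): print(round(zl,2),mm.sum(),"max x non-lid",np.percentile(c[mm,0],99).round(3),"lid x",round(xl,3))
E
```

```text
0.1 117 max x non-lid -0.006 lid x 0.091
0.14 175 max x non-lid -0.021 lid x 0.076
0.18 123 max x non-lid -0.031 lid x 0.06
0.22 221 max x non-lid -0.043 lid x 0.045
0.26 219 max x non-lid -0.061 lid x 0.029
0.3 136 max x non-lid -0.085 lid x inf
0.34 266 max x non-lid -0.108 lid x inf
0.38 814 max x non-lid -0.117 lid x inf
0.42 977 max x non-lid -0.114 lid x inf
0.46 840 max x non-lid -0.127 lid x inf
0.5 749 max x non-lid -0.132 lid x inf
0.54 826 max x non-lid -0.131 lid x inf
0.58 974 max x non-lid -0.133 lid x inf
```

```bash
python3 - <<'E'
from h import *
def T(dx,axz,dy=0): return cw(.048+dx-.01454,-.023+dy,axz-.006)
f0=np.array(current_force())
move_l(T(0,.052),velocity=.1)
for z in(.048,.046,.044,.043,.042):
    move_l(T(0,z),velocity=.05);f=np.array(current_force())-f0;print(z,f.round(1),np.round(current_position()[2],4))
    if f[2]>4:break
print(current_moment(),current_time())
gripper_to(.036);print(current_width(),(np.array(current_force())-f0).round(1))
o=ori(Q[2],np.radians(30),-1)
p=np.array(current_position());move_l(p-tz(o)*.10,velocity=.2)
print(current_time())
for n in("side","top"):
    p,d=read_camera(n);cv2.imwrite(f"pics/{n}4.png",p);np.savez(f"pics/{n}4.npz",p=p,d=d)
from pitch import chk
chk('4',cw(.048,-.023,0),Q[2],.045)
E
cd pics;python3 -c "
import cv2,numpy as np
a=cv2.imread('side4.png')[80:240,250:420];b=cv2.imread('top4.png')[110:270,210:380]
cv2.imwrite('c4.png',np.hstack([cv2.resize(a,(400,376)),cv2.resize(b,(400,376))]))"
```

```text
0.048 [ 1.1 -0.3  1. ] 0.042
0.046 [ 0.3  0.2 -0.8] 0.0399
0.044 [ 3.  -0.7  0.2] 0.0381
0.043 [ 6.6 -0.5  1.9] 0.0372
0.042 [ 6.6 -1.1  2.8] 0.0364
[-0.54005872 -0.98600397 -0.49794117] 11.9167
0.03613176132271163 [ 0.7 -0.2  2.3]
12.8417
side -0.138 74 z90 [0.0393 0.0452] w -0.0006 t -0.1487 -0.1252
side -0.113 73 z90 [0.0268 0.0445] w 0.0034 t -0.1244 -0.1
side -0.087 75 z90 [0.0225 0.0462] w 0.0038 t -0.0999 -0.0752
side -0.052 59 z90 [0.0343 0.0544] w 0.0051 t -0.0599 -0.0452
side 0.022 15 z90 [0.0159 0.0195] w 0.0108 t 0.0174 0.0275
side 0.051 6 z90 [0.0501 0.0545] w 0.0047 t 0.0456 0.0507
top -0.138 95 z90 [0.0201 0.0458] w 0.0078 t -0.15 -0.1254
top -0.113 40 z90 [0.0215 0.0409] w 0.0127 t -0.1249 -0.1099
top -0.087 8 z90 [0.0194 0.0431] w 0.0075 t -0.0964 -0.0869
top -0.052 59 z90 [0.0383 0.0563] w 0.0035 t -0.0599 -0.0453
top 0.022 45 z90 [0.0214 0.0547] w 0.0092 t 0.015 0.0267
```

View pics/c4.png

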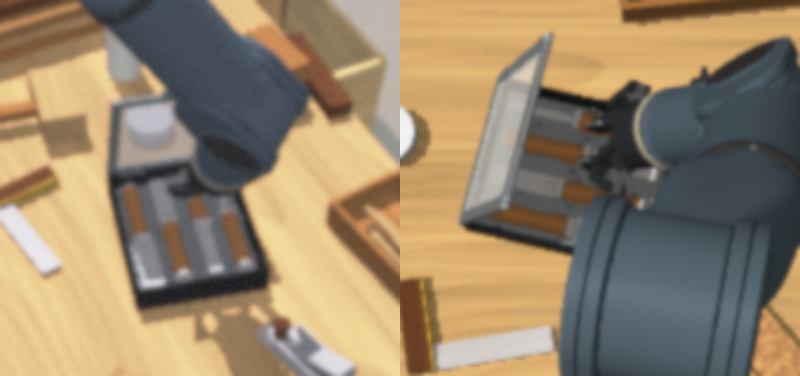

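```bash
cat > seat.py <<'E'
from h import *
def seat(tag):
    for n in("side","top"):
        f=np.load(f"pics/{n}{tag}.npz");p=f["p"];W=pts(n,f["d"]);hsv=cv2.cvtColor(p,cv2.COLOR_BGR2HSV)
        C=np.stack([(W-[Q[0],Q[1],0])@E,(W-[Q[0],Q[1],0])@G,W[...,2]],-1)
        for b in(-.069,-.023,.023,.069):
            m=(abs(C[...,1]-b)<.016)&(abs(C[...,0])<.108)&(C[...,2]>.03)&(C[...,2]<.066)&(hsv[...,1]>90)&(hsv[...,0]<20)
            if m.sum()>10:
                c=C[m];x=c[:,0];s=""
                for lo in np.arange(-.1,.1,.02):
                    k=(x>=lo)&(x<lo+.02)&(abs(c[:,1]-np.median(c[:,1]))<.006)
                    if k.sum()>3:s+=f" {lo+.01:.2f}:{np.median(c[k,2])*1e3:.1f}({k.sum()})"
                print(n,b,"y",np.median(c[:,1]).round(4),"x",x.min().round(3),x.max().round(3),"top z by x:",s)
E
python3 -c "
from seat import *
seat('0');print();seat('4')"
```

```text
side -0.069 y -0.0681 x -0.086 0.003 top z by x:  -0.09:47.1(4) -0.07:42.1(19) -0.05:41.2(17) -0.03:40.4(14) -0.01:41.1(16) 0.01:41.4(4)
side 0.023 y 0.0236 x -0.083 0.002 top z by x:  -0.09:41.4(6) -0.07:42.3(17) -0.05:42.8(16) -0.03:41.5(16) -0.01:41.8(16)
side 0.069 y 0.0687 x -0.002 0.087 top z by x:  -0.01:42.4(4) 0.01:40.4(12) 0.03:40.9(15) 0.05:41.6(13) 0.07:40.7(17)
top -0.069 y -0.0673 x -0.086 0.009 top z by x:  -0.09:44.0(8) -0.07:42.5(28) -0.05:43.8(29) -0.03:41.7(29) -0.01:42.9(27) 0.01:41.8(13)
top 0.023 y 0.0238 x -0.085 0.009 top z by x:  -0.09:43.2(8) -0.07:44.9(27) -0.05:42.2(27) -0.03:42.6(29) -0.01:44.1(28) 0.01:42.6(14)
top 0.069 y 0.0703 x -0.005 0.087 top z by x:  -0.01:41.4(7) 0.01:42.8(25) 0.03:42.7(27) 0.05:41.6(28) 0.07:41.6(24)

side -0.069 y -0.0682 x -0.082 0.006 top z by x:  -0.07:40.3(17) -0.05:40.8(16) -0.03:40.4(16) -0.01:40.0(16)
side -0.023 y -0.0236 x -0.001 0.04 top z by x:  0.01:53.6(16) 0.03:51.6(11)
side 0.023 y 0.0231 x -0.085 0.001 top z by x:  -0.07:40.4(16) -0.05:41.5(16) -0.03:40.6(16) -0.01:41.4(18)
side 0.069 y 0.0689 x -0.008 0.09 top z by x:  0.01:39.9(12) 0.03:40.9(16) 0.05:43.1(17) 0.07:42.3(14)
top -0.069 y -0.0689 x -0.031 0.009 top z by x:  -0.01:43.8(4) 0.01:44.0(10)
top -0.023 y -0.0219 x -0.003 0.068 top z by x:  -0.01:56.7(4) 0.01:53.2(30) 0.03:54.2(26) 0.05:53.3(27) 0.07:54.7(11)
top 0.023 y 0.0212 x -0.085 0.009 top z by x:  -0.09:43.7(6) -0.03:42.7(17) -0.01:44.0(28) 0.01:42.6(12)
top 0.069 y 0.0704 x -0.005 0.087 top z by x:  -0.01:43.3(6) 0.01:43.3(27) 0.03:41.2(28) 0.05:41.7(31) 0.07:42.6(22)
```

```bash
cat > press.py <<'E'
from h import *
def press(xc,zend,th=42,fmax=38,zstart=.062,y=-.023,fdone=30):
    """step down with the low corner of the shut tips over case x=xc; heights are of that corner"""
    o=ori(Q[2],np.radians(th),-1);s,c=np.sin(np.radians(th)),np.cos(np.radians(th))
    T=lambda z:cw(xc+.011*c,y,z+.011*s)
    f0=np.array(current_force());z=zstart;log=[]
    while z>zend:
        z-=.001;move_l(T(z),velocity=.04)
        f=(np.array(current_force())-f0);log.append((round(z*1e3,1),round((current_position()[2]-.011*s)*1e3,1),*f.round(1)))
        if f[2]>fdone or np.linalg.norm(f)>fmax: break
    for l in log: print(l)
    return o,T
E
python3 - <<'E'
from press import *
o=ori(Q[2],np.radians(42),-1);s,c=np.sin(np.radians(42)),np.cos(np.radians(42))
t=cw(.084+.011*c,-.023,.062+.011*s)
gripper_to(0);print(current_width(),current_time())
move_l(t-tz(o)*.07,velocity=.2,rot=o)
move_l(t,velocity=.12);print(current_time(),current_force())
for n in("side","top"):
    p,d=read_camera(n);cv2.imwrite(f"pics/{n}5.png",p);np.savez(f"pics/{n}5.npz",p=p,d=d)
E
cd pics;python3 -c "
import cv2,numpy as np
a=cv2.imread('side5.png')[80:240,250:420];b=cv2.imread('top5.png')[110:270,210:380]
cv2.imwrite('c5.png',np.hstack([cv2.resize(a,(400,376)),cv2.resize(b,(400,376))]))"
```

```text
0.0002083206364828395 13.375
14.6333 [-0.48355014 -0.22873263  0.63832818]
```

View pics/c5.png

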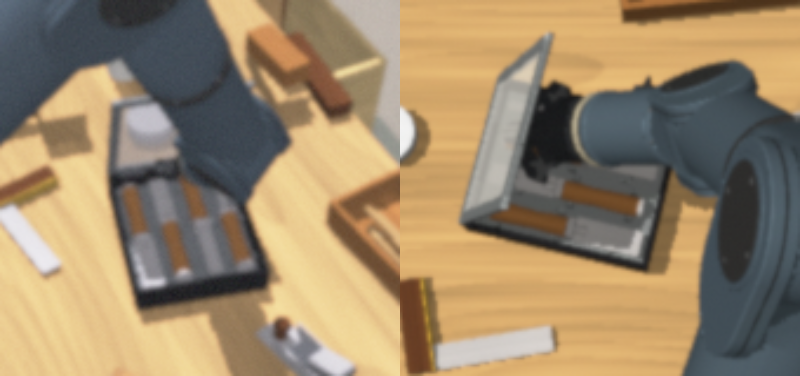

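```bash
python3 - <<'E'
from press import *
press(.084,.041)
print(current_time())
E
```

```text
(61.0, np.float64(61.2), np.float64(0.1), np.float64(0.9), np.float64(1.7))
(60.0, np.float64(59.9), np.float64(-0.3), np.float64(0.4), np.float64(0.8))
(59.0, np.float64(58.9), np.float64(0.2), np.float64(0.3), np.float64(0.4))
(58.0, np.float64(57.9), np.float64(-0.8), np.float64(0.5), np.float64(1.1))
(57.0, np.float64(56.9), np.float64(-0.1), np.float64(0.9), np.float64(0.7))
(56.0, np.float64(55.9), np.float64(-0.4), np.float64(-0.1), np.float64(1.0))
(55.0, np.float64(54.9), np.float64(0.5), np.float64(0.9), np.float64(-0.7))
(54.0, np.float64(53.9), np.float64(-0.5), np.float64(1.4), np.float64(1.1))
(53.0, np.float64(53.2), np.float64(-0.9), np.float64(1.0), np.float64(2.1))
(52.0, np.float64(52.2), np.float64(-0.2), np.float64(2.4), np.float64(3.8))
(51.0, np.float64(51.3), np.float64(0.5), np.float64(2.2), np.float64(4.4))
(50.0, np.float64(50.4), np.float64(0.8), np.float64(3.5), np.float64(5.0))
(49.0, np.float64(49.4), np.float64(-0.9), np.float64(3.3), np.float64(5.6))
(48.0, np.float64(48.5), np.float64(0.6), np.float64(3.9), np.float64(5.1))
(47.0, np.float64(47.2), np.float64(1.5), np.float64(3.9), np.float64(3.7))
(46.0, np.float64(45.9), np.float64(0.4), np.float64(4.2), np.float64(3.7))
(45.0, np.float64(44.4), np.float64(0.1), np.float64(1.8), np.float64(1.0))
(44.0, np.float64(43.5), np.float64(-0.2), np.float64(0.3), np.float64(1.6))
(43.0, np.float64(43.2), np.float64(-2.2), np.float64(-0.3), np.float64(5.8))
(42.0, np.float64(42.8), np.float64(-4.4), np.float64(-3.2), np.float64(13.0))
(41.0, np.float64(42.6), np.float64(-5.5), np.float64(-6.0), np.float64(19.3))
19.9833
```

```bash
python3 - <<'E'
from press import *
p=np.array(current_position());move_l(p+[0,0,.015]-E*.02,velocity=.15)
s,c=np.sin(np.radians(42)),np.cos(np.radians(42))
move_l(cw(.008+.011*c,-.023,.06+.011*s),velocity=.15)
press(.008,.040,zstart=.057)
p=np.array(current_position());o=ori(Q[2],np.radians(42),-1)
move_l(p+[0,0,.10]-E*.06,velocity=.2)
print(current_time())
for n in("side","top"):
    p,d=read_camera(n);cv2.imwrite(f"pics/{n}6.png",p);np.savez(f"pics/{n}6.npz",p=p,d=d)
from seat import seat
seat('6')
E
cd pics;python3 -c "
import cv2,numpy as np
a=cv2.imread('side6.png')[80:240,250:420];b=cv2.imread('top6.png')[110:270,210:380]
cv2.imwrite('c6.png',np.hstack([cv2.resize(a,(400,376)),cv2.resize(b,(400,376))]))"
```

```text
(56.0, np.float64(55.8), np.float64(-0.2), np.float64(-1.0), np.float64(0.2))
(55.0, np.float64(55.0), np.float64(-0.7), np.float64(-2.0), np.float64(-0.2))
(54.0, np.float64(54.0), np.float64(0.2), np.float64(-2.0), np.float64(0.9))
(53.0, np.float64(53.0), np.float64(-0.4), np.float64(-1.4), np.float64(0.4))
(52.0, np.float64(52.0), np.float64(-2.2), np.float64(-1.2), np.float64(2.5))
(51.0, np.float64(51.1), np.float64(-2.3), np.float64(-2.8), np.float64(3.1))
(50.0, np.float64(50.0), np.float64(-0.6), np.float64(-2.2), np.float64(2.8))
(49.0, np.float64(48.9), np.float64(-1.1), np.float64(-2.0), np.float64(2.6))
(48.0, np.float64(47.8), np.float64(-0.1), np.float64(-1.2), np.float64(0.0))
(47.0, np.float64(46.7), np.float64(-1.2), np.float64(-0.6), np.float64(0.1))
(46.0, np.float64(45.9), np.float64(-0.1), np.float64(-0.4), np.float64(0.7))
(45.0, np.float64(44.8), np.float64(-0.6), np.float64(-1.6), np.float64(1.0))
(44.0, np.float64(43.8), np.float64(-1.9), np.float64(0.0), np.float64(0.2))
(43.0, np.float64(42.9), np.float64(0.0), np.float64(-0.3), np.float64(0.1))
(42.0, np.
[... 473 characters left out ...]
231 x -0.085 0.003 top z by x:  -0.09:40.7(5) -0.07:42.3(16) -0.05:42.0(16) -0.03:41.9(16) -0.01:43.6(16)
side 0.069 y 0.0692 x -0.006 0.089 top z by x:  0.01:43.4(17) 0.03:42.3(13) 0.05:40.3(15) 0.07:40.8(13) 0.09:39.7(7)
top -0.069 y -0.0695 x -0.055 0.009 top z by x:  -0.05:42.9(11) -0.03:42.2(24) -0.01:43.0(27) 0.01:44.5(14)
top -0.023 y -0.0221 x -0.003 0.07 top z by x:  -0.01:43.9(4) 0.01:43.8(27) 0.03:42.6(25) 0.05:42.1(28) 0.07:43.1(14)
top 0.023 y 0.0239 x -0.085 0.009 top z by x:  -0.09:42.6(8) -0.07:43.5(28) -0.05:43.3(26) -0.03:41.8(27) -0.01:43.6(27) 0.01:42.7(12)
top 0.069 y 0.0705 x -0.005 0.088 top z by x:  -0.01:42.0(8) 0.01:43.3(28) 0.03:42.1(27) 0.05:41.3(27) 0.07:42.4(24)
```

View pics/c6.png

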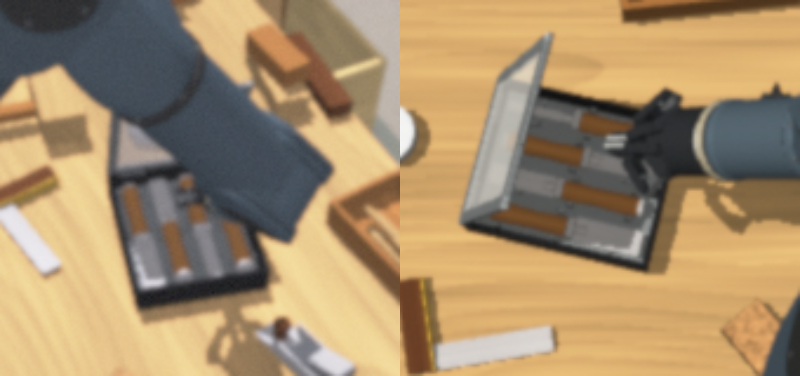

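```bash
cat >> h.py <<'E'
def lidT(a,s=.225,off=0.,hx=.12):
    x=hx-s*np.cos(a)+(.009+off)*np.sin(a); z=.046+s*np.sin(a)+(.009+off)*np.cos(a)
    return cw(x+.011,0,z)
E
python3 - <<'E'
from h import *
o=ori(Q[2],0,-1)
move_l(cw(-.13,-.01,.36),velocity=.35)
reach(cw(0,0,.42),o);print(current_time(),current_joint_positions())
a=1.2;t=lidT(a,off=.03);print(t,cw(.05,0,.0))
move_l(cw(.16,0,.37),velocity=.3)
move_l(t,velocity=.2);print(current_time(),current_position(),current_force())
for n in("side","top"):
    p,d=read_camera(n);cv2.imwrite(f"pics/{n}7.png",p);np.savez(f"pics/{n}7.npz",p=p,d=d)
print([None if (j:=solve_ik(lidT(a),o)) is None else np.round(j,1) for a in(1.2,.8,.4,0)])
E
cd pics;python3 -c "
import cv2,numpy as np
a=cv2.imread('side7.png')[60:220,230:400];b=cv2.imread('top7.png')[110:270,210:380]
cv2.imwrite('c7.png',np.hstack([cv2.resize(a,(400,376)),cv2.resize(b,(400,376))]))"
```

```text
27.6167 [-0.06081575  0.29870541 -0.16853808  1.39696608  0.04890875  1.45373245
 -0.47099536]
[0.57867408 0.13629159 0.26984075] [0.57004516 0.10152746 0.        ]
29.1 [0.57931979 0.13643395 0.27110422] [ 0.56622141  0.68015604 -0.61549539]
[array([-0.1,  0.4, -0.2,  1.6,  0.1,  1.1, -0.6]), array([-0. ,  0.4, -0.2,  1.8,  0.1,  1. , -0.5]), array([ 0.1,  0.5, -0.2,  1.9,  0.1,  0.8, -0.4]), array([ 0.1,  0.6, -0.1,  2. ,  0.2,  0.6, -0.4])]
```

View pics/c7.png

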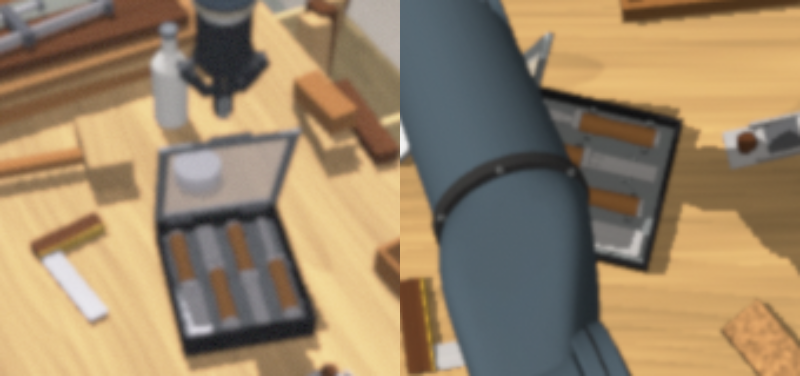

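```bash
python3 - <<'E'
from h import *
f0=np.array(current_force())
A=[1.2,1.1,1.0,.88,.76,.64,.52,.4,.3,.2,.12,.06]
for a in A:
    move_l(lidT(a),velocity=.12);f=np.array(current_force())-f0;print(a,f.round(1),round(current_time(),2))
    if np.linalg.norm(f)>20:break
for n in("side",):
    p,d=read_camera(n);cv2.imwrite(f"pics/{n}8.png",p);np.savez(f"pics/{n}8.npz",p=p,d=d)
E
cd pics;python3 -c "
import cv2,numpy as np
a=cv2.imread('side8.png')[60:220,230:400]
cv2.imwrite('c8.png',cv2.resize(a,(600,564)))"
```

```text
1.2 [-0.5 -0.3 -0.1] 29.6
1.1 [-0.2  0.1 -0.1] 29.94
1.0 [-0.4 -0.4  0.1] 30.28
0.88 [-0.6  0.7 -0. ] 30.66
0.76 [-0.8 -0.3 -0.3] 31.03
0.64 [-0.4 -0.8  0.1] 31.41
0.52 [ 0.3 -0.7  0.3] 31.78
0.4 [0.1 0.6 0.3] 32.16
0.3 [-0.8 -0.3 -0.2] 32.5
0.2 [-1.2  0.5 -0.4] 32.84
0.12 [-0.4  0.  -0. ] 33.14
0.06 [-1.2 -0.3 -0.2] 33.41
```

View pics/c8.png

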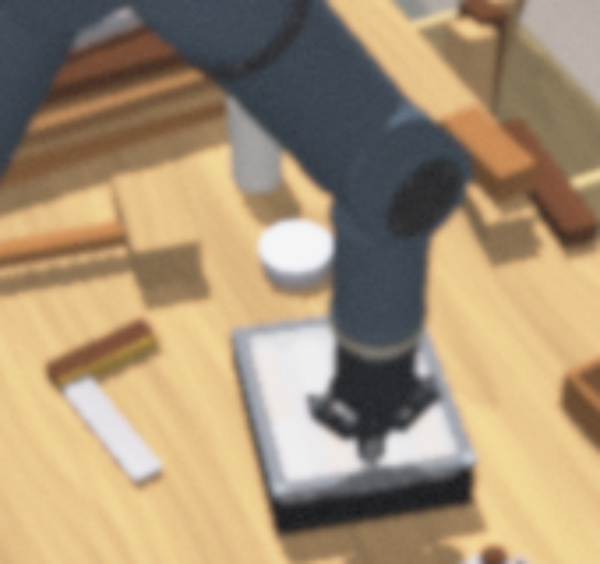

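Lid swept almost shut. Next I press on the front frame in small steps and watch the force.

```bash
python3 - <<'E'
from h import *
f0=np.array(current_force())
def T(z): return cw(.12-.225,0,z)
p=np.array(current_position());print(p[2])
z=p[2]
while z>.046:
    z-=.0012;move_l(T(z),velocity=.04);f=np.array(current_force())-f0;print(round(z*1e3,1),round(current_position()[2]*1e3,2),f.round(1))
    if f[2]>28 or np.linalg.norm(f)>35:break
wait(.3);print((np.array(current_force())-f0).round(1),current_time())
p=np.array(current_position());move_l(p+[0,0,.05],velocity=.15)
move_l(cw(-.12,0,.35),velocity=.35)
reach([.45,-.15,.45],ori(Q[2],0,-1));print(current_time(),current_width())
for n in("side","top"):
    p,d=read_camera(n);cv2.imwrite(f"pics/{n}9.png",p);np.savez(f"pics/{n}9.npz",p=p,d=d)
    W=pts(n,d)[d>0];C=np.c_[(W-[Q[0],Q[1],0])@E,(W-[Q[0],Q[1],0])@G,W[:,2]]
    for lo in np.arange(-.12,.12,.03):
        for b in((-.105,-.085),(.085,.105)):
            m=(C[:,0]>lo)&(C[:,0]<lo+.03)&(C[:,1]>b[0])&(C[:,1]<b[1])&(C[:,2]>.03)&(C[:,2]<.1)
            if m.sum()>5:print(n,round(lo+.015,3),b,m.sum(),np.median(C[m,2]).round(4))
E
cd pics;python3 -c "
import cv2,numpy as np
a=cv2.imread('side9.png');b=cv2.imread('top9.png')
cv2.imwrite('c9.png',np.hstack([cv2.resize(a[80:330,200:480],(400,357)),cv2.resize(b[40:290,110:390],(400,357))]))"
```

```text
0.0688415798963227
67.6 67.79 [ 0.5 -1.   0.9]
66.4 66.35 [ 0.  -0.4  0.5]
65.2 65.12 [0.4 0.6 0.3]
64.0 63.95 [-0.6 -0.6 -0.3]
62.8 62.75 [-0.2  0.  -0.7]
61.6 61.55 [-0.1 -0.4 -0.5]
60.4 60.37 [-0.3 -0.2  0. ]
59.2 59.15 [-0.  -0.3  0.3]
58.0 57.95 [-0.3  0.3 -0.6]
56.8 56.75 [-0.8 -0.7  0.2]
55.6 55.53 [ 0.7 -0.5 -0.2]
54.4 55.04 [-2.8  0.9  8.8]
53.2 54.86 [-6.1  1.  22.9]
52.0 54.65 [-9.5  0.8 38.2]
[-9.4 -0.2 37.9] 37.4583
39.475 -8.332133196549009e-05
side -0.105 (-0.105, -0.085) 52 0.0523
side -0.105 (0.085, 0.105) 37 0.0529
side -0.075 (-0.105, -0.085) 35 0.0541
side -0.075 (0.085, 0.105) 24 0.0535
side -0.045 (-0.105, -0.085) 34 0.0544
side -0.045 (0.085, 0.105) 31 0.0524
side -0.015 (-0.105, -0.085) 29 0.053
side -0.015 (0.085, 0.105) 24 0.0552
side 0.015 (-0.105, -0.085) 36 0.0549
side 0.015 (0.085, 0.105) 27 0.053
side 0.045 (-0.105, -0.085) 29 0.0545
side 0.045 (0.085, 0.105) 22 0.0536
side 0.075 (-0.105, -0.085) 31 0.0545
side 0.075 (0.085, 0.105) 27 0.0523
side 0.105 (-0.105, -0.085) 24 0.0545
side 0.105 (0.085, 0.105) 20 0.0535
top -0.105 (-0.105, -0.085) 49 0.0543
top -0.105 (0.085, 0.105) 53 0.0549
top -0.075 (-0.105, -0.085) 52 0.0545
top -0.075 (0.085, 0.105) 59 0.0544
top -0.045 (-0.105, -0.085) 54 0.0543
top -0.045 (0.085, 0.105) 60 0.054
top -0.015 (-0.105, -0.085) 55 0.0545
top -0.015 (0.085, 0.105) 56 0.0548
top 0.015 (-0.105, -0.085) 50 0.055
top 0.015 (0.085, 0.105) 57 0.0535
top 0.045 (-0.105, -0.085) 52 0.0553
top 0.045 (0.085, 0.105) 61 0.0537
top 0.075 (-0.105, -0.085) 51 0.0556
top 0.075 (0.085, 0.105) 56 0.0546
top 0.105 (-0.105, -0.085) 49 0.0551
top 0.105 (0.085, 0.105) 54 0.0547
```

View pics/c9.png

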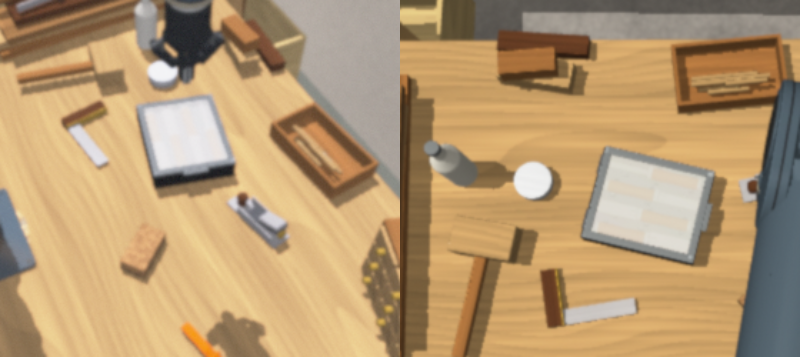

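Lid is flat at 54–55 mm over its whole area, which is the shut height, and the bystanders haven't moved. The robot is clear, so I'm handing in.

```bash
python3 - <<'E'
from rig import *
print(current_force(),current_time());print(finish_job())
E
```

```text
[ 0.03929141 -0.45113698  0.69899164] 39.575
the job is handed in; nothing more can be done
None
```

The chisel is home in the empty bay with its butt towards the hinge, and the lid is pressed fully shut. I handed the job in at 39.6 s; no verdict is reported.

- **Placing:** I gripped the handle with the tool tilted 30° to stay clear of the lid and slid the chisel in under it. Before pressing, the handle stood about 12 mm proud on the clips.
- **Pressing home:** I pressed the hinge end first, then the front end, until each bottomed out at about 17–19 N. Handle top then measured 42–44 mm along its length, level with the stored chisels. The resistance as each pair of clips gave way read only about 3–6 N, below the stated 10–25 N. I read the force only after each 1 mm step, so I may have missed the peaks.
- **Closing the lid:** I swept the lid down from behind and pressed its front edge. The force reached 38 N, past my 28 N stop value because the last step overshot. Outer face then measured about 54–55 mm in the top view and 52–55 mm in the side view, against 55 mm when shut, and it stayed there after I let go.

**Other checks:** the two views disagreed by 2–4 mm on the raw case position, so I used a combined value. In the last pictures the things on the bench looked unmoved. I judged that by eye, and the arm hid part of the top view.

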